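Load the settling stand and draw its index plunger

TASK

Take the small bottle of pink solution, set it down upright and without dropping it in the black nest of the tilting settling stand, and let go of it. Then pull the stand's red sprung index plunger fully back to its stop, so that the platform is unlocked and sinks under the bottle to its slant, and finish still holding the plunger fully out (I will trim the angle by hand before the pin goes home). Leave the other things on the bench where they are.

Things in the scene. Friction and masses are not known exactly. Their poses are not given: they have to be found in the camera images.
- bottle_pink: the bottle to load: small clear glass bottle with pink solution and a blue screw cap, 102 mm tall, body 56 mm in diameter up to 74 mm, cap 45 mm in diameter from 75 mm to 102 mm above its underside, 0.14 to 0.28 kg; origin at the centre of its underside, z up. It starts upright on the bench on the left, at any of three places among two other bottles.
- stand: the tilting settling stand, fixed to the bench: aluminium base 190 x 122 mm, two white upright cheeks (outer faces at y = +52.5 and -52.5 mm, 135 mm tall, 40 mm wide), a platform on a pivot between them and, on the right-hand (-y) cheek, the sleeve of the index plunger. Origin at the centre of its underside; its x axis points to the rear, y to its left, z up. It stands at any yaw within about 25 degrees of facing the robot.
- nest (a point): centre of the nest floor on the platform, on which the bottle's underside rests. The nest is a black ring, inner diameter 64 mm, outer 72 mm, rim 9 mm above its floor; locked level it is 133 mm above the bench, 32 mm in front (-x of the stand) of the pivot, whose axis is the stand's y axis through x = 0 at 115 mm above its underside. Axes as the stand's while level; they tilt with the platform.
- platform (a joint): tilt of the platform, rad: 0 = level (0 to 0.03 while the pin locks it, which has a little play), 0.30 = resting on its slant stop, front (-x) side down. The empty platform is balanced so that it stays level; the bottle's weight makes it sink by itself within 2 s once the pin is clear of its hole.
- knob (a point): centre of the plunger's red knob, a horizontal cylinder along the stand's y axis, 26 mm in diameter and 22 mm long, at stand x = 0, 65 mm above the bench, 50 mm outside the right-hand cheek when in; moves with the plunger. From above the knob is free on both sides (x of the stand) for the fingers; 5 mm of thinner rod lies between it and the 16 mm sleeve.
- plunger (a joint): travel of the plunger, m: 0 = pin seated in its hole, 0.014 = pulled fully back to its stop; it moves straight out along the stand's -y axis, level. Sprung: 4.6 N to start, 9.2 N at full travel, springs back when let go. The pin leaves its hole after about 5 mm. A pinching grip gives 2 to 4 mm under the spring, so draw farther than the travel, until it no longer follows.
- bottle_amber: bystander: brown bottle with a red cap, 48 mm in diameter, 130 mm tall; origin at the centre of its underside
- bottle_white: bystander: white plastic bottle with a white cap, 47 mm in diameter, 98 mm tall; origin at the centre of its underside
- beaker: bystander: clear plastic beaker, 74 mm in diameter, 90 mm tall; origin at the centre of its underside
- wash_bottle: bystander: white wash bottle with a red bent spout, 110 x 68 x 235 mm, on the bench behind; origin at its underside
- rack_orange: bystander: orange tube rack, 78 x 146 x 62 mm, on the right; origin at the centre of its underside
- film_box: bystander: white and blue carton, 63 x 147 x 62 mm, at the back right; origin at the centre of its underside
- bench_timer: bystander: cream bench timer, 38 x 72 x 62 mm, at the right; origin at the centre of its underside
- pipette_loose: bystander: blue pipette, 56 x 251 x 24 mm, lying at the front edge; origin at the centre of its underside
- tube: bystander: capped centrifuge tube, 22 x 120 x 22 mm, lying at the back; origin at the centre of its underside
- marker: bystander: white marker pen with a blue cap, 12 x 138 x 14 mm, lying at the front edge; origin at the centre of its underside

How it is judged:
On the way, in this order (a step that is already met when the one before it is completed fails the run):
1. the pink bottle stands released in the nest, platform still locked level, plunger in (x of bottle_pink in the frame of nest between -0.008 and 0.008 m and y of bottle_pink in the frame of nest between -0.008 and 0.008 m and z of bottle_pink in the frame of nest between -0.004 and 0.004 m and angle between the z axis of bottle_pink and the z axis of nest, either way round below 0.1 rad and contact force between the fingers and bottle_pink below 0.1 N and value of joint platform below 0.06 rad and value of joint plunger below 0.003 m and linear speed of bottle_pink below 0.03 m/s), for 0.3 s.
2. the plunger is pulled fully back by the fingers (value of joint plunger above 0.0115 m and contact force between the fingers and plunger above 2 N), for 0.2 s.
At the end, for the whole second after the job is handed in: The fingers hold the plunger out at least 11.5 of its 14 mm (contact over 2 N), the platform is tilted over 0.27 rad, and the untouched pink bottle rests in the nest: within 8 mm of its centre in x and y, underside within 4 mm of its floor, square to it within 0.10 rad (all of step 2 and value of joint platform above 0.27 rad and x of bottle_pink in the frame of nest between -0.008 and 0.008 m and y of bottle_pink in the frame of nest between -0.008 and 0.008 m and z of bottle_pink in the frame of nest between -0.004 and 0.004 m and angle between the z axis of bottle_pink and the z axis of nest, either way round below 0.1 rad and contact force between the fingers and bottle_pink below 0.1 N and linear speed of bottle_pink below 0.03 m/s); the arm keeps its last pose, push and grip.
It fails at once if the pink bottle falls or is dropped (faster than 0.5 m/s out of the fingers) (linear speed of bottle_pink above 0.5 m/s and contact force between the fingers and bottle_pink below 0.05 N).
It fails at once if the pink bottle is tipped over (angle between bottle_pink's own z axis and vertical above 0.9 rad).
It fails at once if another thing on the bench is moved by more than 20 mm (distance of any of bottle_amber, bottle_white, beaker, wash_bottle, rack_orange, film_box, bench_timer, pipette_loose, tube, marker from where it was at the start of the episode above 0.02 m).
It also fails if it takes over 54 s, if anything falls off the work surface, if the arm or the gripper's body presses on something with over 40 N, if the wrist force passes 120 N, or if a joint passes its speed limit or range.

ROBOT

A 6-joint arm with a two-finger parallel gripper is mounted at the origin on a cart in front of the work surface, level with it; the furniture and walls round the work are solid. World frame = base frame: x ahead of the robot, y to its left, z up, the work surface at z = 0. Lengths are in m, angles in rad, forces in N, time in s.
With the tool pointing down it reaches from about 0.25 to 0.8 m from the base axis. Payload 3.9 kg.
Tool frame: the origin (TCP) lies on the centre line of the jaws, within the pads' length; the fingertips stand 19 mm ahead of it and the grasp point (between the pads) is the TCP (arm.tips_ahead is the distance from the TCP to the fingertips, in m); z points along the fingers, y is the line along which they close (so a half turn about z gives the same grasp; the last joint's range is limited). The gripper opens to 85 mm and grips with 20 to 120 N. Pads are 22 mm wide; open, the fingers measure 114 mm over their backs; the gripper's body (76 mm by 85 mm) begins 54 mm behind the grasp point. The pads swing forward as they close: fully open they stand 13 mm farther back than shut.
Start: joints at [1.209, 0.26, -0.138, 1.173, 0, 1.571], TCP at [0.186, 0.491, 0.217] pointing down, gripper open.
Joint ranges: [-2.78, 2.78], [-0.83, 1.72], [-1.28, 1.37], [-1.9, 2.12], [-1.57, 1.48], [-3.14, 3.14]. Speed limits (rad/s): [2.57, 2.57, 3.14, 3.14, 3.14, 3.14].

INTERFACE

Orientations are given as a unit quaternion [x, y, z, w].
In Python, from cell import arm gives the robot as it stands.
- The arm moves only by the shell command python3 -m jog 'ROWS'. ROWS is JSON, a list of rows, each an object of numbers: "fingers": the finger opening in cm, from 0 to 8.54; "x", "y", "z": the shift along the tool's x, y, z in cm; "rx", "ry", "rz": the turn, a rotation vector about the tool's x, y, z in degrees. A call has 1 to 12 rows; each row is the pose to reach, as a shift and turn from the pose commanded when the call began, along the tool's axes at that moment; what a row does not reach only later rows make up. A row lasts 1/8 s, in which the tool goes at most 62.5 mm and 10.7 degrees, less where a joint would pass 70% of its speed; a pose out of reach is approached as far as the arm can. A call with a gripper value outside its range is refused whole. The fingers move at their own pace and stop on an object; the grip force is fixed at half the most. Time passes only in rows, so rows that repeat a pose let the fingers close. It gives the time, the measured TCP pose, the force, the opening and the grip force at its end, in the units of the state.
- arm.read_state(): the state, without advancing time (a new reading comes with each control period).
- arm.capture(name): name is "side" or "top"; returns a dict with "img" (480x640x3 uint8, blue, green, red), "range_z" (480x640 float32, m along the optical axis (not along the pixel's ray), 0 where there is no reading), "intrinsics" (3x3 intrinsics, pixels), "distortion" ([k1, k2, p1, p2, k3] as OpenCV has them; the pictures are not rectified), "rvec" (rotation vector, rad) and "tvec" (3), from world to camera coordinates, as OpenCV has them. Camera axes: x right, y down, z forward; pixel columns grow to the right and rows downward; lengths in m; the calibration is good to about 2 mm. A picture is of the moment at which its call begins.
- arm.close_job(): hands the job in; it is judged then, once.
The state is a dict: "time_s": time; "q": joint angles; "qvel": joint speeds; "effort": joint torques, N m; "ee_pos": TCP position; "eef_rot": TCP orientation; "ft_force": force on the tool from outside, world axes, zero at the start; "wrist_torque": the same for the moment, N m; "grip_width": finger opening in m; "finger_force": force on a finger pad.
Only numpy, scipy, OpenCV 4.12 (cv2) and the standard library are available. Lean on these libraries where they do the work, as an engineer would, in place of code of your own. Each camera call takes 0.05 s, during which the arm holds its last target. There are 200 camera calls.

## Working session

There is one attempt and no reset: what is moved stays moved. The work goes in short steps, Python scripts to look and compute and a shell command to move; the robot and the scene stay as the last step left them, time stands still between calls to the robot, and variables do not carry over. Pictures are saved under pics/ and viewed, at most 10 in all, crops included, and the job is handed in when it is done.

```bash
mkdir -p pics
cat > h.py <<'E'
import numpy as np, cv2
from scipy.spatial.transform import Rotation as R
from cell import arm
def cap(n):
    c=arm.capture(n); c['R']=cv2.Rodrigues(np.array(c['rvec'],float))[0]; c['t']=np.array(c['tvec'],float).ravel(); return c
def cloud(c):
    h,w=c['range_z'].shape
    u,v=np.meshgrid(np.arange(w),np.arange(h))
    p=cv2.undistortPoints(np.stack([u,v],-1).reshape(-1,1,2).astype(np.float64),np.array(c['intrinsics']),np.array(c['distortion'])).reshape(h,w,2)
    z=c['range_z'][...,None]
    P=np.concatenate([p*z,z],-1)
    W=(P-c['t'])@c['R']
    W[c['range_z']<=0]=np.nan
    return W
def ray(c,px,zp):
    p=cv2.undistortPoints(np.array(px,float).reshape(-1,1,2),np.array(c['intrinsics']),np.array(c['distortion'])).reshape(-1,2)
    d=np.c_[p,np.ones(len(p))]@c['R']; o=-c['R'].T@c['t']
    return o+d*((zp-o[2])/d[:,2])[:,None]
E
python3 - <<'E'
from h import *
for n in ('top','side'):
    c=cap(n); cv2.imwrite(f'pics/{n}1.png',c['img']); np.savez(f'{n}1.npz',W=cloud(c),img=c['img'])
    print(n,-c['R'].T@c['t'],c['R'][2])
print(arm.read_state(),arm.tips_ahead)
E
```

```text
top [0.30274225 0.0071763  1.3443046 ] [ 0.16942614 -0.01344329 -0.9854512 ]
side [-0.01723205 -0.72265036  0.71681032] [ 0.4942106   0.67997793 -0.54165108]
{'time_s': 0.1, 'q': array([ 1.20900421e+00,  2.60621092e-01, -1.39227223e-01,  1.17270049e+00,
        1.51503750e-05,  1.57079857e+00]), 'qvel': array([ 0.00072515, -0.0004005 ,  0.00321126, -0.00050625, -0.0003574 ,
       -0.00066794]), 'effort': array([-1.24252689e-03, -4.06507695e+01,  2.54527688e+01,  1.00930128e-02,
       -1.45655172e-04,  6.18510384e-06]), 'ee_pos': array([0.18559637, 0.49042586, 0.21625157]), 'eef_rot': array([ 1.79912125e-01,  9.83682296e-01, -8.60580998e-04, -1.65096155e-04]), 'ft_force': array([-1.11366144, -0.02514658, -0.30408706]), 'wrist_torque': array([-0.02341286, -0.04786572, -0.01410425]), 'finger_force': 0.0, 'grip_width': 0.08507727234512742} 0.019
```

View pics/top1.png

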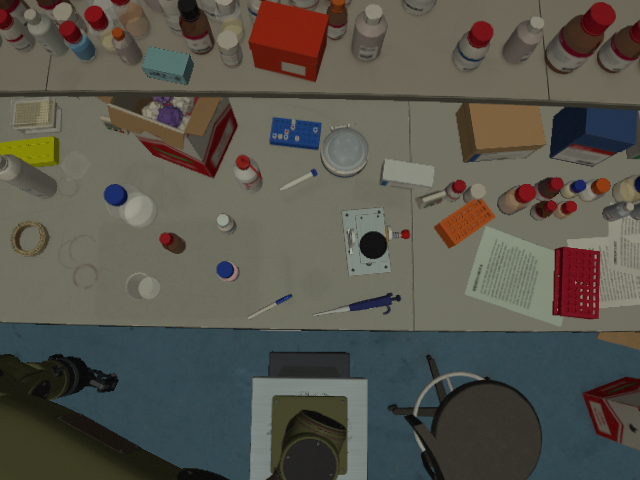

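View pics/side1.png

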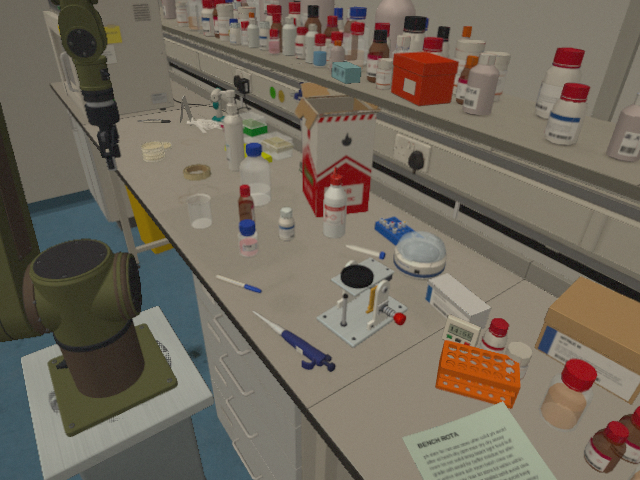

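Top view: the pink bottle's blue cap is at (228,270), amber at (172,242), white at (226,223), the nest disc at (373,245) and the red knob at (405,234). In the side view the cap is at (248,229), the nest at (356,276) and the knob at (400,318).

```bash
cat > m.py <<'E'
from h import *
def blob(c,mask,box):
    x0,y0,x1,y1=box; m=np.zeros_like(mask); m[y0:y1,x0:x1]=mask[y0:y1,x0:x1]
    n,l,s,ce=cv2.connectedComponentsWithStats(m.astype(np.uint8)); i=1+np.argmax(s[1:,4]); return ce[i],s[i],l==i
if __name__=='__main__':
    c=cap('top'); hsv=cv2.cvtColor(c['img'],cv2.COLOR_BGR2HSV); W=cloud(c)
    H,S,V=[hsv[...,i] for i in range(3)]
    blue=(H>100)&(H<130)&(S>150); red=((H<8)|(H>172))&(S>150); blk=V<45
    for nm,m,b,z in [('cap',blue,(210,255,245,285),.102),('nest',blk,(350,225,395,265),.138),('knob',red,(395,222,418,246),.072),
                     ('amber',red,(155,228,190,258),.13)]:
        ce,s,l=blob(c,m,b); P=W[l]; 
        print(nm,ce,s,ray(c,[ce],z)[0].round(4),'depth med',np.nanmedian(P,0).round(4),np.nanmax(P[:,2]))
    # cheeks / base: points in region by height
    reg=np.zeros(H.shape,bool); reg[195:285,335:400]=1
    base=reg&(abs(W[...,2]-.01)<.02)&(np.abs(W[...,2])>.006)
    top=reg&(abs(W[...,2]-.135)<.006)&(V>90)
    for m in(base,top):
        P=W[m][:,:2]; print(len(P),np.nanmedian(W[m],0))
        print(cv2.minAreaRect(P.astype(np.float32)))
    w=W[226,224]; print('white',w, 'beaker',W[287,150])
    x=cv2.resize(c['img'][190:290,330:430],(800,800),interpolation=cv2.INTER_CUBIC)[:600]; cv2.imwrite('pics/stand.png',x)
E
python3 m.py
```

```text
cap [224.83574879 269.40096618] [217 262  17  16 207] [0.4354 0.2281 0.102 ] depth med [0.4362 0.228  0.1021] 0.10946940771928369
nest [372.93252595 244.78719723] [360 232  27  27 578] [ 0.5017 -0.1582  0.138 ] depth med [ 0.5021 -0.1589  0.1344] 0.14890922371666576
knob [405.13333333 233.98333333] [401 230   9   9  60] [ 0.5442 -0.2564  0.072 ] depth med [ 0.5433 -0.2558  0.0747] 0.08310493017146511
amber [166.38194444 238.94444444] [160 233  14  13 144] [0.5095 0.3799 0.13  ] depth med [0.5095 0.3806 0.1294] 0.13565171095036646
1357 [ 0.49971269 -0.12914907  0.01440346]
((0.5426326990127563, -0.16021379828453064), (0.26462361216545105, 0.186627596616745), 0.36725160479545593)
605 [ 0.54772326 -0.15175241  0.13156913]
((0.5222134590148926, -0.15612247586250305), (0.1266714483499527, 0.1042807400226593), 6.539662837982178)
white [0.55449492 0.23800626 0.08958224] beaker [0.3920865  0.45727562 0.00166167]
```

View pics/stand.png

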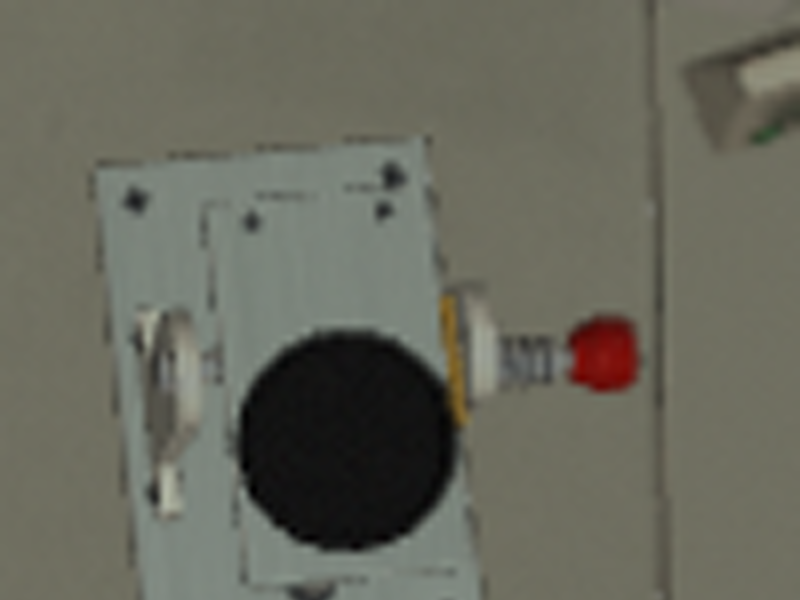

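```bash
cat > go.py <<'E'
import sys
from h import *
# go.py x y z [yaw of tool y, deg]: shift (cm) and turn (deg) in tool axes
a=[float(v) for v in sys.argv[1:]]
s=arm.read_state(); r=R.from_quat(s['eef_rot']); 
print('t',s['time_s'],'pos',s['ee_pos'].round(4),'F',s['ft_force'].round(1),'w',round(s['grip_width'],4),'q',s['q'].round(2))
print('shift cm',(r.inv().apply(np.array(a[:3])-s['ee_pos'])*100).round(2))
if len(a)>3:
    y=np.deg2rad(a[3]); Y=np.array([np.cos(y),np.sin(y),0]); Z=np.array([0,0,-1.]); M=np.c_[np.cross(Y,Z),Y,Z]
    print('rotvec deg',np.rad2deg((r.inv()*R.from_matrix(M)).as_rotvec()).round(2))
E
python3 go.py .4358 .228 .2 5.5
python3 - <<'E'
from h import *
c=cap('top'); 
# base edges in crop px/8+(330,190)
f=lambda p:np.array(p)/8+[330,190]
P=ray(c,[f((97,165)),f((425,140)),f((140,600)),f((480,600))],.01); print(P.round(4))
d=P[1]-P[0]; print(np.rad2deg(np.arctan2(d[0],-d[1])))
d=P[0]-P[2]; print(np.rad2deg(np.arctan2(d[1],d[0]))); d=P[1]-P[3]; print(np.rad2deg(np.arctan2(d[1],d[0])))
E
```

```text
t 0.15 pos [0.1856 0.4905 0.2164] F [ 0.4 -0.4  0. ] w 0.0853 q [ 1.21  0.26 -0.14  1.17  0.    1.57]
shift cm [-32.69 -15.69   1.66]
rotvec deg [-8.000e-02  5.000e-02  6.377e+01]
[[ 0.6217 -0.0869  0.01  ]
 [ 0.6332 -0.2063  0.01  ]
 [ 0.4635 -0.1029  0.01  ]
 [ 0.4653 -0.2242  0.01  ]]
5.529485049556677
5.769553989579851
6.092424726525591
```

```bash
python3 -m jog '[{"fingers":8.5,"x":-5.4,"y":-2.6,"rz":10.6},{"fingers":8.5,"x":-10.8,"y":-5.2,"rz":21.2},{"fingers":8.5,"x":-16.2,"y":-7.8,"rz":31.8},{"fingers":8.5,"x":-21.6,"y":-10.4,"rz":42.4},{"fingers":8.5,"x":-27,"y":-13,"z":0.5,"rz":53},{"fingers":8.5,"x":-32.7,"y":-15.7,"z":1.5,"rz":63.7},{"fingers":8.5,"x":-32.7,"y":-15.7,"z":1.5,"rz":63.7},{"fingers":8.5,"x":-32.7,"y":-15.7,"z":1.5,"rz":63.7}]'; python3 go.py .4358 .228 .096 5.7
```

```text
t 0.2 pos [0.1857 0.4906 0.2165] F [ 0.6  0.2 -0.3] w 0.0855 q [ 1.21  0.26 -0.14  1.17  0.    1.57]
shift cm [-32.69 -15.69  12.07]
rotvec deg [-6.000e-02  4.000e-02  6.357e+01]invalid input at $[0]: expected keys fingers, x, y, z, rx, ry, rz
```

All keys are required in each row.

```bash
python3 -m jog '[{"fingers":8.5,"x":-5.4,"y":-2.6,"z":0,"rx":0,"ry":0,"rz":10.6},{"fingers":8.5,"x":-10.8,"y":-5.2,"z":0,"rx":0,"ry":0,"rz":21.2},{"fingers":8.5,"x":-16.2,"y":-7.8,"z":0,"rx":0,"ry":0,"rz":31.8},{"fingers":8.5,"x":-21.6,"y":-10.4,"z":0,"rx":0,"ry":0,"rz":42.4},{"fingers":8.5,"x":-27,"y":-13,"z":0.5,"rx":0,"ry":0,"rz":53},{"fingers":8.5,"x":-32.7,"y":-15.7,"z":1.5,"rx":0,"ry":0,"rz":63.7},{"fingers":8.5,"x":-32.7,"y":-15.7,"z":1.5,"rx":0,"ry":0,"rz":63.7},{"fingers":8.5,"x":-32.7,"y":-15.7,"z":1.5,"rx":0,"ry":0,"rz":63.7}]'; python3 go.py .4358 .228 .096 5.7
```

```text
time_s: 1.2
ee_pos: [0.4357, 0.2283, 0.2018]
eef_rot: [0.672, 0.741, -0.0, -0.0]
ft_force: [0.6, 0.2, -0.5]
grip_width: 0.0852
finger_force: 0.0
t 1.2 pos [0.4357 0.2283 0.2018] F [ 0.6  0.2 -0.5] w 0.0852 q [ 0.48  0.21 -0.24  1.12  0.    1.96]
shift cm [-0.03  0.02 10.58]
rotvec deg [-0.07 -0.01 -0.13]
```

```bash
python3 -m jog '[{"fingers":8.5,"x":0,"y":0,"z":4,"rx":0,"ry":0,"rz":0},{"fingers":8.5,"x":0,"y":0,"z":8,"rx":0,"ry":0,"rz":0},{"fingers":8.5,"x":0,"y":0,"z":10.6,"rx":0,"ry":0,"rz":0},{"fingers":8.5,"x":0,"y":0,"z":10.6,"rx":0,"ry":0,"rz":0},{"fingers":4,"x":0,"y":0,"z":10.6,"rx":0,"ry":0,"rz":0},{"fingers":4,"x":0,"y":0,"z":10.6,"rx":0,"ry":0,"rz":0},{"fingers":4,"x":0,"y":0,"z":10.6,"rx":0,"ry":0,"rz":0},{"fingers":4,"x":0,"y":0,"z":10.6,"rx":0,"ry":0,"rz":0},{"fingers":4,"x":0,"y":0,"z":10.6,"rx":0,"ry":0,"rz":0},{"fingers":4,"x":0,"y":0,"z":10.6,"rx":0,"ry":0,"rz":0}]'
```

```text
time_s: 2.45
ee_pos: [0.4361, 0.2283, 0.096]
eef_rot: [0.672, 0.741, -0.0, -0.0]
ft_force: [-0.4, 0.2, -0.1]
grip_width: 0.0399
finger_force: 0.0
```

Run:
```python
from h import *
a=cap('side')['img'][130:280,170:320]; b=cap('top')['img'][200:310,170:280]
cv2.imwrite('pics/g.png',np.hstack([cv2.resize(a,(400,400)),cv2.resize(b,(400,400))]))
```

```text
(no output)
```

View pics/g.png

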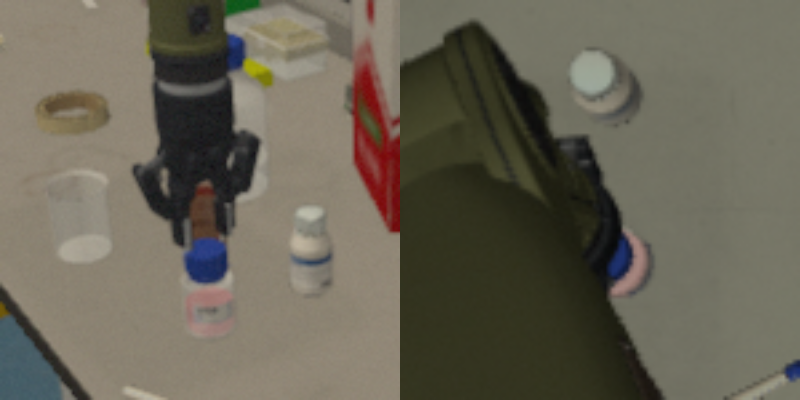

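The fingers closed beyond the cap, on its left (+y) side, and the bottle (side px ~(248,227)) has not moved. I'll check the cap position from the side camera and the gripper's position from depth.

Run:
```python
from h import *
from m import blob
for n,b in (('side',(232,215,262,245)),('top',(210,255,245,285))):
    c=cap(n); W=cloud(c); hsv=cv2.cvtColor(c['img'],cv2.COLOR_BGR2HSV); H,S,V=[hsv[...,i] for i in range(3)]
    ce,s,l=blob(c,(H>100)&(H<130)&(S>150),b); P=W[l]
    print(n,ce,s,ray(c,[ce],.09).round(4),np.nanmedian(P,0).round(4),np.nanpercentile(P,[3,97],axis=0).round(3).tolist())
    g=(V<75)&(np.abs(W[...,0]-.435)<.1)&(np.abs(W[...,1]-.24)<.09)&(W[...,2]>.06)
    for z in (.08,.1,.12,.14,.16):
        Q=W[g&(abs(W[...,2]-z)<.01)]; print(z,len(Q),np.nanpercentile(Q,[5,50,95],axis=0).round(3).tolist() if len(Q) else '')
    p,_=cv2.projectPoints(np.array([[.4361,.2283,.096],[.4361,.2283,.2]]),np.array(c['rvec']),np.array(c['tvec']),np.array(c['intrinsics']),np.array(c['distortion'])); print(p.ravel().round())
print(arm.read_state()['q'])
```

```text
side [247.24861878 227.12154696] [240 220  15  15 181] [[0.4361 0.2284 0.09  ]] [0.432  0.2174 0.0976] [[0.415, 0.21, 0.079], [0.451, 0.241, 0.106]]
0.08 0 
0.1 0 
0.12 40 [[0.404, 0.221, 0.116], [0.454, 0.227, 0.123], [0.46, 0.24, 0.129]]
0.14 72 [[0.403, 0.218, 0.131], [0.454, 0.226, 0.14], [0.467, 0.24, 0.149]]
0.16 150 [[0.386, 0.212, 0.153], [0.454, 0.223, 0.164], [0.483, 0.238, 0.17]]
[247. 225. 244. 191.]
top [229.93478261 270.93478261] [227 264   7  13  46] [[0.4329 0.2165 0.09  ]] [0.4312 0.2141 0.1014] [[0.42, 0.201, 0.09], [0.445, 0.222, 0.201]]
0.08 9 [[0.424, 0.209, 0.078], [0.433, 0.21, 0.086], [0.448, 0.214, 0.089]]
0.1 13 [[0.42, 0.21, 0.092], [0.43, 0.214, 0.098], [0.446, 0.222, 0.107]]
0.12 3 [[0.411, 0.215, 0.123], [0.414, 0.215, 0.123], [0.416, 0.215, 0.124]]
0.14 2 [[0.405, 0.215, 0.134], [0.41, 0.217, 0.137], [0.414, 0.218, 0.14]]
0.16 10 [[0.406, 0.213, 0.152], [0.48, 0.219, 0.165], [0.486, 0.221, 0.17]]
[225. 269. 218. 265.]
[ 4.82418661e-01  2.91393929e-01 -4.31803543e-01  8.47674977e-01
  1.93213419e-06  1.95607748e+00]
```

The gripper's xy is right. Its tips sit about level with the cap top, higher than reckoned, so I'll open, go lower and close again.

```bash
python3 -m jog '[{"fingers":8.5,"x":0,"y":0,"z":0,"rx":0,"ry":0,"rz":0},{"fingers":8.5,"x":0,"y":0,"z":0,"rx":0,"ry":0,"rz":0},{"fingers":8.5,"x":0,"y":0,"z":0,"rx":0,"ry":0,"rz":0},{"fingers":8.5,"x":0,"y":0,"z":0,"rx":0,"ry":0,"rz":0},{"fingers":8.5,"x":0,"y":0,"z":1.2,"rx":0,"ry":0,"rz":0},{"fingers":8.5,"x":0,"y":0,"z":2,"rx":0,"ry":0,"rz":0},{"fingers":8.5,"x":0,"y":0,"z":2,"rx":0,"ry":0,"rz":0},{"fingers":3,"x":0,"y":0,"z":2,"rx":0,"ry":0,"rz":0},{"fingers":3,"x":0,"y":0,"z":2,"rx":0,"ry":0,"rz":0},{"fingers":3,"x":0,"y":0,"z":2,"rx":0,"ry":0,"rz":0},{"fingers":3,"x":0,"y":0,"z":2,"rx":0,"ry":0,"rz":0},{"fingers":3,"x":0,"y":0,"z":2,"rx":0,"ry":0,"rz":0}]'
python3 - <<'E'
from h import *
a=cap('side')['img'][180:280,200:300]
cv2.imwrite('pics/g2.png',cv2.resize(a,(600,600),interpolation=cv2.INTER_CUBIC))
E
```

```text
time_s: 4.15
ee_pos: [0.4368, 0.2288, 0.0768]
eef_rot: [0.672, 0.741, 0.001, 0.0]
ft_force: [0.2, -0.1, 5.1]
grip_width: 0.0418
finger_force: 60.4
```

View pics/g2.png

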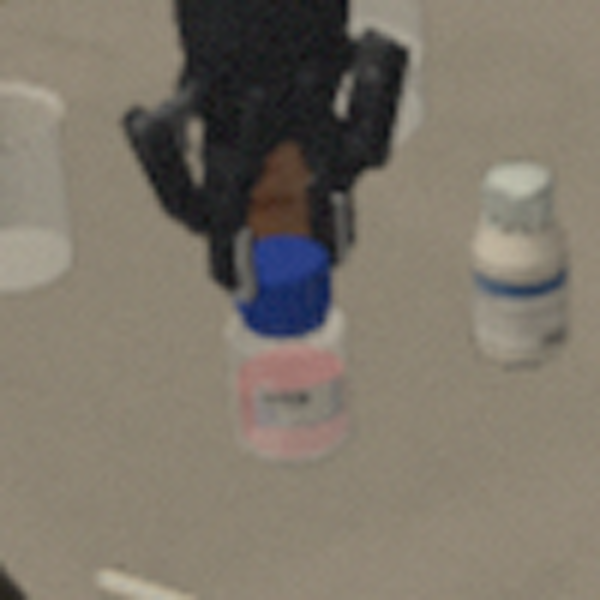

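Run:
```python
from h import *
for n in ('side','top'):
    c=cap(n); W=cloud(c); V=c['img'].max(-1)
    g=(V<70)&(np.abs(W[...,0]-.435)<.11)&(np.abs(W[...,1]-.24)<.12)&(W[...,2]>.06)
    for z in np.arange(.08,.26,.015):
        Q=W[g&(abs(W[...,2]-z)<.0075)]
        if len(Q)>4: print(n,round(z,3),len(Q),np.percentile(Q[:,:2],[3,50,97],axis=0).round(3).tolist())
    l=(c['img'][...,0]>90)&(c['img'][...,2]<60)&(np.abs(W[...,0]-.435)<.05)&(np.abs(W[...,1]-.228)<.05)
    Q=W[l]; print('cap',np.percentile(Q,[3,50,97],axis=0).round(3).tolist())
```

```text
side 0.11 46 [[0.403, 0.22], [0.456, 0.227], [0.467, 0.241]]
side 0.125 39 [[0.402, 0.219], [0.456, 0.228], [0.46, 0.24]]
side 0.14 104 [[0.385, 0.212], [0.436, 0.223], [0.482, 0.24]]
side 0.155 148 [[0.381, 0.21], [0.42, 0.223], [0.49, 0.245]]
side 0.17 180 [[0.377, 0.211], [0.432, 0.221], [0.494, 0.24]]
side 0.185 183 [[0.372, 0.209], [0.433, 0.219], [0.497, 0.233]]
side 0.2 207 [[0.375, 0.21], [0.426, 0.219], [0.492, 0.232]]
side 0.215 58 [[0.4, 0.197], [0.407, 0.218], [0.46, 0.23]]
side 0.23 146 [[0.4, 0.192], [0.42, 0.199], [0.461, 0.229]]
side 0.245 152 [[0.399, 0.19], [0.421, 0.2], [0.465, 0.231]]
cap [[0.416, 0.21, 0.074], [0.431, 0.219, 0.102], [0.453, 0.244, 0.106]]
top 0.08 5 [[0.423, 0.209], [0.431, 0.21], [0.439, 0.214]]
top 0.095 10 [[0.409, 0.21], [0.424, 0.214], [0.444, 0.219]]
top 0.11 5 [[0.41, 0.21], [0.415, 0.214], [0.441, 0.215]]
top 0.14 7 [[0.405, 0.212], [0.409, 0.214], [0.485, 0.22]]
top 0.155 12 [[0.409, 0.212], [0.483, 0.222], [0.495, 0.223]]
top 0.17 15 [[0.412, 0.21], [0.485, 0.222], [0.492, 0.227]]
top 0.185 19 [[0.485, 0.222], [0.492, 0.225], [0.5, 0.229]]
top 0.2 29 [[0.488, 0.224], [0.497, 0.231], [0.501, 0.24]]
top 0.23 23 [[0.409, 0.191], [0.425, 0.194], [0.453, 0.203]]
top 0.245 25 [[0.408, 0.191], [0.425, 0.194], [0.454, 0.204]]
cap [[0.424, 0.211, 0.101], [0.428, 0.213, 0.103], [0.436, 0.217, 0.107]]
```

Wrist and fingers are centred on the cap, and the grip is firm (60 N) with the tips about 20 mm over the cap. Lifting, and refining the nest from both views.

```bash
python3 -m jog '[{"fingers":3,"x":0,"y":0,"z":-1,"rx":0,"ry":0,"rz":0},{"fingers":3,"x":0,"y":0,"z":-3,"rx":0,"ry":0,"rz":0},{"fingers":3,"x":0,"y":0,"z":-7,"rx":0,"ry":0,"rz":0},{"fingers":3,"x":0,"y":0,"z":-11,"rx":0,"ry":0,"rz":0},{"fingers":3,"x":0,"y":0,"z":-15,"rx":0,"ry":0,"rz":0},{"fingers":3,"x":0,"y":0,"z":-17,"rx":0,"ry":0,"rz":0},{"fingers":3,"x":0,"y":0,"z":-17,"rx":0,"ry":0,"rz":0}]'
python3 - <<'E'
from h import *
from m import blob
o=[];
for n,b in (('side',(330,255,382,300)),('top',(350,225,395,265))):
    c=cap(n); W=cloud(c); hsv=cv2.cvtColor(c['img'],cv2.COLOR_BGR2HSV); V=hsv[...,2]
    ce,s,l=blob(c,V<45,b); k=max(cv2.findContours(l.astype(np.uint8),0,1)[0],key=len); e=cv2.minEnclosingCircle(k) if n=='top' else cv2.fitEllipse(k)
    P=W[l]; print(n,ce,s,e,ray(c,[ce,e[0]],.14).round(4).tolist(),ray(c,[ce],.136).round(4),np.nanmedian(P,0).round(4),np.nanpercentile(P,[5,95],axis=0).round(3).tolist())
    S=hsv[...,1];H=hsv[...,0]; bb=(385,305,412,330) if n=='side' else (395,222,418,246)
    ce,s,l=blob(c,((H<8)|(H>172))&(S>150),bb); P=W[l]; print(' knob',ce,ray(c,[ce],.067).round(4),np.nanmedian(P,0).round(4),np.nanpercentile(P,[5,95],axis=0).round(3).tolist())
E
python3 go.py .5015 -.158 .243 5.7
```

```text
time_s: 5.18
ee_pos: [0.4368, 0.2288, 0.2475]
eef_rot: [0.672, 0.741, 0.001, 0.001]
ft_force: [1.0, -0.3, -1.6]
grip_width: 0.0424
finger_force: 61.2
side [356.71652174 276.2573913 ] [341 265  32  23 575] ((356.7109680175781, 276.2625427246094), (21.635461807250977, 31.608495712280273), 95.47138977050781) [[0.4988, -0.1611, 0.14], [0.4988, -0.1611, 0.14]] [[ 0.5024 -0.1572  0.136 ]] [ 0.5027 -0.1573  0.1352] [[0.469, -0.189, 0.133], [0.531, -0.127, 0.143]]
 knob [399.37272727 318.18181818] [[ 0.5452 -0.2565  0.067 ]] [ 0.5403 -0.2618  0.0727] [[0.533, -0.266, 0.062], [0.553, -0.25, 0.079]]
top [372.82631579 244.81578947] [360 232  27  27 570] ((372.89129638671875, 244.8913116455078), 13.465917587280273) [[0.5013, -0.1576, 0.14], [0.5011, -0.1578, 0.14]] [[ 0.502  -0.1582  0.136 ]] [ 0.502  -0.1587  0.1344] [[0.473, -0.187, 0.13], [0.531, -0.13, 0.144]]
 knob [405.13333333 233.98333333] [[ 0.5451 -0.2574  0.067 ]] [ 0.5432 -0.2553  0.0745] [[0.534, -0.264, 0.068], [0.555, -0.247, 0.08]]
t 5.275 pos [0.4355 0.2281 0.2451] F [ 0.2 -0.7 -1.6] w 0.042 q [ 0.48  0.19 -0.15  1.23 -0.    1.96]
shift cm [-39.07   2.82   0.23]
rotvec deg [-0.08  0.03 -0.13]
```

```bash
python3 -m jog '[{"fingers":3,"x":-2,"y":0.1,"z":0,"rx":0,"ry":0,"rz":0},{"fingers":3,"x":-6,"y":0.4,"z":0,"rx":0,"ry":0,"rz":0},{"fingers":3,"x":-11,"y":0.8,"z":0,"rx":0,"ry":0,"rz":0},{"fingers":3,"x":-16,"y":1.1,"z":0,"rx":0,"ry":0,"rz":0},{"fingers":3,"x":-21,"y":1.5,"z":0,"rx":0,"ry":0,"rz":0},{"fingers":3,"x":-26,"y":1.9,"z":0,"rx":0,"ry":0,"rz":0},{"fingers":3,"x":-31,"y":2.2,"z":0,"rx":0,"ry":0,"rz":0},{"fingers":3,"x":-35,"y":2.5,"z":0,"rx":0,"ry":0,"rz":0},{"fingers":3,"x":-38,"y":2.7,"z":0,"rx":0,"ry":0,"rz":0},{"fingers":3,"x":-39.1,"y":2.8,"z":0,"rx":0,"ry":0,"rz":0},{"fingers":3,"x":-39.1,"y":2.8,"z":0,"rx":0,"ry":0,"rz":0},{"fingers":3,"x":-39.1,"y":2.8,"z":0,"rx":0,"ry":0,"rz":0}]'
python3 - <<'E'
from h import *
c=cap('side'); a=c['img'][190:330,290:430]
p,_=cv2.projectPoints(np.array([[.5015,-.158,.142],[.5015,-.158,.168]]),np.array(c['rvec']),np.array(c['tvec']),np.array(c['intrinsics']),np.array(c['distortion'])); print(p.ravel().round(1))
cv2.imwrite('pics/g3.png',cv2.resize(a,(600,600),interpolation=cv2.INTER_CUBIC))
E
python3 go.py .5015 -.158 .211 5.7
```

```text
time_s: 6.78
ee_pos: [0.5014, -0.1569, 0.2455]
eef_rot: [0.672, 0.741, -0.0, -0.001]
ft_force: [0.3, -0.8, -1.5]
grip_width: 0.0427
finger_force: 61.2
[356.8 274.4 357.6 264.6]
t 6.825 pos [ 0.5016 -0.1568  0.2458] F [ 0.2 -0.1 -2. ] w 0.0422 q [-0.3   0.25 -0.07  1.25  0.    1.17]
shift cm [-0.12 -0.01  3.48]
rotvec deg [-0.04 -0.04 -0.05]
```

View pics/g3.png

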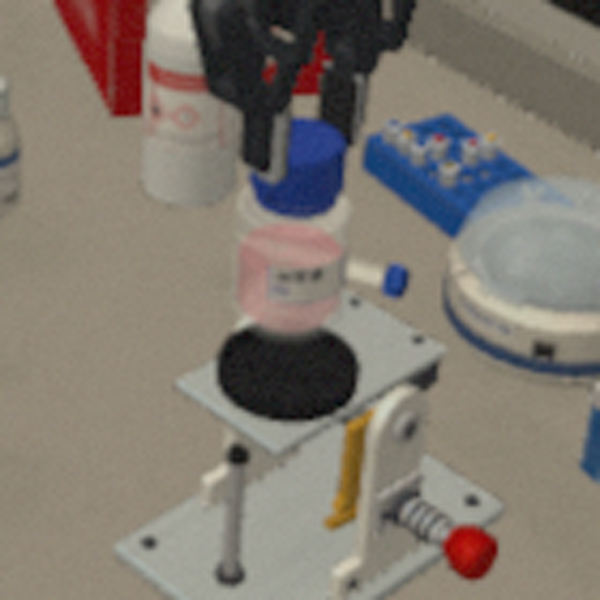

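The bottle hangs upright; its underside at px (358,264) is right over the nest, where expected. Lowering.

```bash
python3 -m jog '[{"fingers":3,"x":-0.1,"y":0,"z":0.6,"rx":0,"ry":0,"rz":0},{"fingers":3,"x":-0.1,"y":0,"z":1.4,"rx":0,"ry":0,"rz":0},{"fingers":3,"x":-0.1,"y":0,"z":2.0,"rx":0,"ry":0,"rz":0},{"fingers":3,"x":-0.1,"y":0,"z":2.5,"rx":0,"ry":0,"rz":0},{"fingers":3,"x":-0.1,"y":0,"z":2.9,"rx":0,"ry":0,"rz":0},{"fingers":3,"x":-0.1,"y":0,"z":3.2,"rx":0,"ry":0,"rz":0},{"fingers":3,"x":-0.1,"y":0,"z":3.3,"rx":0,"ry":0,"rz":0},{"fingers":3,"x":-0.1,"y":0,"z":3.3,"rx":0,"ry":0,"rz":0},{"fingers":3,"x":-0.1,"y":0,"z":3.3,"rx":0,"ry":0,"rz":0}]'
python3 -m jog '[{"fingers":3,"x":0,"y":0,"z":0.1,"rx":0,"ry":0,"rz":0},{"fingers":3,"x":0,"y":0,"z":0.1,"rx":0,"ry":0,"rz":0}]'
python3 -m jog '[{"fingers":3,"x":0,"y":0,"z":0.1,"rx":0,"ry":0,"rz":0},{"fingers":3,"x":0,"y":0,"z":0.1,"rx":0,"ry":0,"rz":0}]'
```

```text
time_s: 7.95
ee_pos: [0.5021, -0.1591, 0.2132]
eef_rot: [0.672, 0.741, 0.0, 0.0]
ft_force: [0.1, 0.4, -1.5]
grip_width: 0.0421
finger_force: 61.2
time_s: 8.2
ee_pos: [0.502, -0.159, 0.212]
eef_rot: [0.672, 0.741, 0.0, -0.0]
ft_force: [0.1, -0.5, -1.6]
grip_width: 0.0421
finger_force: 61.2
time_s: 8.45
ee_pos: [0.5019, -0.159, 0.2109]
eef_rot: [0.672, 0.741, -0.0, -0.0]
ft_force: [-0.1, -0.3, -1.5]
grip_width: 0.0421
finger_force: 61.2
```

```bash
for i in 1 ; do python3 -m jog '[{"fingers":3,"x":0,"y":0,"z":0.1,"rx":0,"ry":0,"rz":0},{"fingers":3,"x":0,"y":0,"z":0.1,"rx":0,"ry":0,"rz":0}]' | grep -E 'pos|ft'; done
python3 -m jog '[{"fingers":3,"x":0,"y":0,"z":0.1,"rx":0,"ry":0,"rz":0},{"fingers":3,"x":0,"y":0,"z":0.1,"rx":0,"ry":0,"rz":0}]'| grep -E 'pos|ft'
```

```text
ee_pos: [0.502, -0.159, 0.2099]
ft_force: [-1.4, -0.2, -0.6]
ee_pos: [0.5019, -0.1591, 0.2094]
ft_force: [-0.6, -0.0, 2.0]
```

Contact at the expected height. Releasing, then up.

```bash
python3 -m jog '[{"fingers":4.6,"x":0,"y":0,"z":0,"rx":0,"ry":0,"rz":0},{"fingers":5.2,"x":0,"y":0,"z":0,"rx":0,"ry":0,"rz":0},{"fingers":6,"x":0,"y":0,"z":0,"rx":0,"ry":0,"rz":0},{"fingers":7.5,"x":0,"y":0,"z":0,"rx":0,"ry":0,"rz":0},{"fingers":7.5,"x":0,"y":0,"z":0,"rx":0,"ry":0,"rz":0},{"fingers":7.5,"x":0,"y":0,"z":-1,"rx":0,"ry":0,"rz":0},{"fingers":7.5,"x":0,"y":0,"z":-3,"rx":0,"ry":0,"rz":0},{"fingers":7.5,"x":0,"y":0,"z":-6,"rx":0,"ry":0,"rz":0},{"fingers":7.5,"x":0,"y":0,"z":-9,"rx":0,"ry":0,"rz":0},{"fingers":7.5,"x":0,"y":0,"z":-9,"rx":0,"ry":0,"rz":0}]'
python3 - <<'E'
from h import *
c=cap('side'); a=c['img'][190:330,290:430]
cv2.imwrite('pics/g4.png',cv2.resize(a,(600,600),interpolation=cv2.INTER_CUBIC))
E
python3 go.py .5449 -.260 .3 5.7
```

```text
time_s: 10.2
ee_pos: [0.5036, -0.1595, 0.3022]
eef_rot: [0.672, 0.741, 0.001, 0.003]
ft_force: [0.0, -1.2, 0.0]
grip_width: 0.0752
finger_force: 0.0
t 10.25 pos [ 0.5029 -0.1593  0.3004] F [ 0.6 -0.   0.6] w 0.075 q [-0.31  0.24  0.05  1.38  0.    1.17]
shift cm [-10.43   3.21   0.07]
rotvec deg [ 0.17  0.07 -0.13]
```

View pics/g4.png

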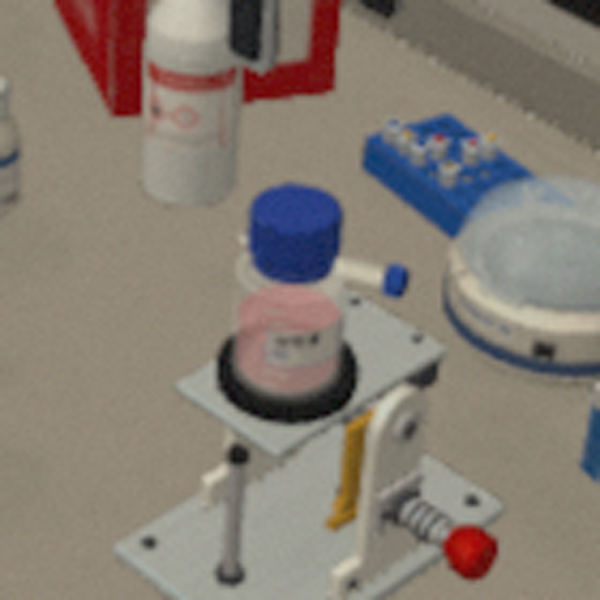

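The bottle stands seated and upright in the nest. On to the knob.

```bash
python3 -m jog '[{"fingers":5.5,"x":-3,"y":1,"z":0,"rx":0,"ry":0,"rz":0},{"fingers":5.5,"x":-7,"y":2.2,"z":0,"rx":0,"ry":0,"rz":0},{"fingers":5.5,"x":-10.3,"y":3.2,"z":0,"rx":0,"ry":0,"rz":0},{"fingers":5.5,"x":-10.3,"y":3.2,"z":5,"rx":0,"ry":0,"rz":0},{"fingers":5.5,"x":-10.3,"y":3.2,"z":9,"rx":0,"ry":0,"rz":0},{"fingers":5.5,"x":-10.3,"y":3.2,"z":12,"rx":0,"ry":0,"rz":0},{"fingers":5.5,"x":-10.3,"y":3.2,"z":13,"rx":0,"ry":0,"rz":0},{"fingers":5.5,"x":-10.3,"y":3.2,"z":13,"rx":0,"ry":0,"rz":0},{"fingers":5.5,"x":-10.3,"y":3.2,"z":13,"rx":0,"ry":0,"rz":0}]'
python3 go.py .545 -.2585 .047 5.7
```

```text
time_s: 11.38
ee_pos: [0.5448, -0.2588, 0.1704]
eef_rot: [0.672, 0.741, 0.0, 0.001]
ft_force: [-0.2, 0.0, 0.5]
grip_width: 0.055
finger_force: 0.0
t 11.375 pos [ 0.5448 -0.2588  0.1704] F [-0.2  0.   0.5] w 0.055 q [-0.44  0.41 -0.03  1.12  0.    1.03]
shift cm [ 0.04 -0.   12.34]
rotvec deg [ 0.12  0.07 -0.12]
```

```bash
python3 -m jog '[{"fingers":5.5,"x":0,"y":0,"z":4,"rx":0,"ry":0,"rz":0},{"fingers":5.5,"x":0,"y":0,"z":7,"rx":0,"ry":0,"rz":0},{"fingers":5.5,"x":0,"y":0,"z":9,"rx":0,"ry":0,"rz":0},{"fingers":5.5,"x":0,"y":0,"z":11,"rx":0,"ry":0,"rz":0},{"fingers":5.5,"x":0,"y":0,"z":12.3,"rx":0,"ry":0,"rz":0},{"fingers":5.5,"x":0,"y":0,"z":12.3,"rx":0,"ry":0,"rz":0}]'
python3 -m jog '[{"fingers":3.2,"x":0,"y":0,"z":0,"rx":0,"ry":0,"rz":0},{"fingers":2.4,"x":0,"y":0,"z":0,"rx":0,"ry":0,"rz":0},{"fingers":1,"x":0,"y":0,"z":0,"rx":0,"ry":0,"rz":0},{"fingers":1,"x":0,"y":0,"z":0,"rx":0,"ry":0,"rz":0},{"fingers":1,"x":0,"y":0,"z":0,"rx":0,"ry":0,"rz":0},{"fingers":1,"x":0,"y":0,"z":0,"rx":0,"ry":0,"rz":0}]'
python3 - <<'E'
from h import *
c=cap('side'); a=c['img'][230:350,330:450]
cv2.imwrite('pics/g5.png',cv2.resize(a,(600,600),interpolation=cv2.INTER_CUBIC))
E
```

```text
time_s: 12.12
ee_pos: [0.5438, -0.2584, 0.0459]
eef_rot: [0.672, 0.741, -0.0, -0.0]
ft_force: [-0.3, 0.4, -0.8]
grip_width: 0.0551
finger_force: 0.0
time_s: 12.88
ee_pos: [0.5463, -0.2588, 0.0476]
eef_rot: [0.672, 0.741, 0.001, 0.002]
ft_force: [4.9, 1.5, 5.7]
grip_width: 0.0233
finger_force: 59.0
```

View pics/g5.png

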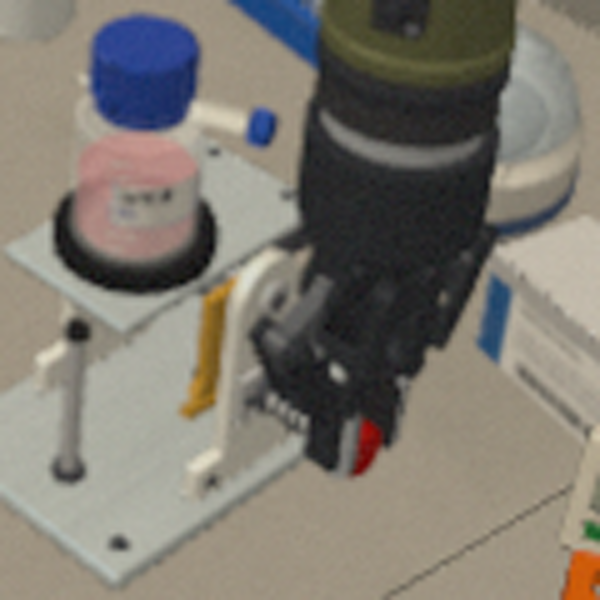

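The jaws hold the red knob squarely (59 N). Pulling straight out in steps.

```bash
python3 -m jog '[{"fingers":1,"x":-0.3,"y":0,"z":0,"rx":0,"ry":0,"rz":0},{"fingers":1,"x":-0.6,"y":0,"z":0,"rx":0,"ry":0,"rz":0},{"fingers":1,"x":-0.9,"y":0,"z":0,"rx":0,"ry":0,"rz":0},{"fingers":1,"x":-1.2,"y":0,"z":0,"rx":0,"ry":0,"rz":0},{"fingers":1,"x":-1.2,"y":0,"z":0,"rx":0,"ry":0,"rz":0}]'|grep -E 'pos|ft|fing'
python3 -m jog '[{"fingers":1,"x":-0.2,"y":0,"z":0,"rx":0,"ry":0,"rz":0},{"fingers":1,"x":-0.2,"y":0,"z":0,"rx":0,"ry":0,"rz":0}]'|grep -E 'pos|ft|fing'
python3 -m jog '[{"fingers":1,"x":-0.2,"y":0,"z":0,"rx":0,"ry":0,"rz":0},{"fingers":1,"x":-0.2,"y":0,"z":0,"rx":0,"ry":0,"rz":0}]'|grep -E 'pos|ft|fing'
python3 -m jog '[{"fingers":1,"x":-0.2,"y":0,"z":0,"rx":0,"ry":0,"rz":0},{"fingers":1,"x":-0.2,"y":0,"z":0,"rx":0,"ry":0,"rz":0}]'|grep -E 'pos|ft|fing'
```

```text
ee_pos: [0.5473, -0.268, 0.0475]
ft_force: [5.5, 8.8, 8.2]
finger_force: 59.3
ee_pos: [0.5475, -0.2696, 0.0475]
ft_force: [6.3, 8.3, 8.1]
finger_force: 59.3
ee_pos: [0.5477, -0.2713, 0.0475]
ft_force: [4.8, 9.6, 9.4]
finger_force: 59.3
ee_pos: [0.5479, -0.2727, 0.0474]
ft_force: [5.7, 10.2, 9.4]
finger_force: 59.4
```

```bash
python3 -m jog '[{"fingers":1,"x":-0.2,"y":0,"z":0,"rx":0,"ry":0,"rz":0},{"fingers":1,"x":-0.2,"y":0,"z":0,"rx":0,"ry":0,"rz":0}]'|grep -E 'pos|ft|fing'
python3 -m jog '[{"fingers":1,"x":-0.2,"y":0,"z":0,"rx":0,"ry":0,"rz":0},{"fingers":1,"x":-0.2,"y":0,"z":0,"rx":0,"ry":0,"rz":0}]'|grep -E 'pos|ft|fing'
python3 -m jog '[{"fingers":1,"x":-0.2,"y":0,"z":0,"rx":0,"ry":0,"rz":0},{"fingers":1,"x":-0.2,"y":0,"z":0,"rx":0,"ry":0,"rz":0}]'|grep -E 'pos|ft|fing'
```

```text
ee_pos: [0.5478, -0.2727, 0.0474]
ft_force: [5.1, 13.7, 10.2]
finger_force: 59.5
ee_pos: [0.5478, -0.2727, 0.0473]
ft_force: [5.3, 18.5, 12.7]
finger_force: 59.6
ee_pos: [0.5478, -0.2727, 0.0473]
ft_force: [5.6, 23.7, 12.9]
finger_force: 59.7
```

The force climbs while the TCP stands still, so the plunger is at its stop. Holding while the platform sinks, then checking.

```bash
for i in 1 2; do :; done; python3 -m jog '[{"fingers":1,"x":0,"y":0,"z":0,"rx":0,"ry":0,"rz":0},{"fingers":1,"x":0,"y":0,"z":0,"rx":0,"ry":0,"rz":0},{"fingers":1,"x":0,"y":0,"z":0,"rx":0,"ry":0,"rz":0},{"fingers":1,"x":0,"y":0,"z":0,"rx":0,"ry":0,"rz":0},{"fingers":1,"x":0,"y":0,"z":0,"rx":0,"ry":0,"rz":0},{"fingers":1,"x":0,"y":0,"z":0,"rx":0,"ry":0,"rz":0},{"fingers":1,"x":0,"y":0,"z":0,"rx":0,"ry":0,"rz":0},{"fingers":1,"x":0,"y":0,"z":0,"rx":0,"ry":0,"rz":0},{"fingers":1,"x":0,"y":0,"z":0,"rx":0,"ry":0,"rz":0},{"fingers":1,"x":0,"y":0,"z":0,"rx":0,"ry":0,"rz":0},{"fingers":1,"x":0,"y":0,"z":0,"rx":0,"ry":0,"rz":0},{"fingers":1,"x":0,"y":0,"z":0,"rx":0,"ry":0,"rz":0}]'
python3 - <<'E'
from h import *
c=cap('side'); a=c['img'][230:350,330:450]
cv2.imwrite('pics/g6.png',cv2.resize(a,(600,600),interpolation=cv2.INTER_CUBIC))
E
```

```text
time_s: 16.55
ee_pos: [0.5479, -0.2727, 0.0473]
eef_rot: [0.67, 0.742, 0.008, -0.004]
ft_force: [5.3, 23.6, 14.1]
grip_width: 0.0236
finger_force: 59.7
```

View pics/g6.png

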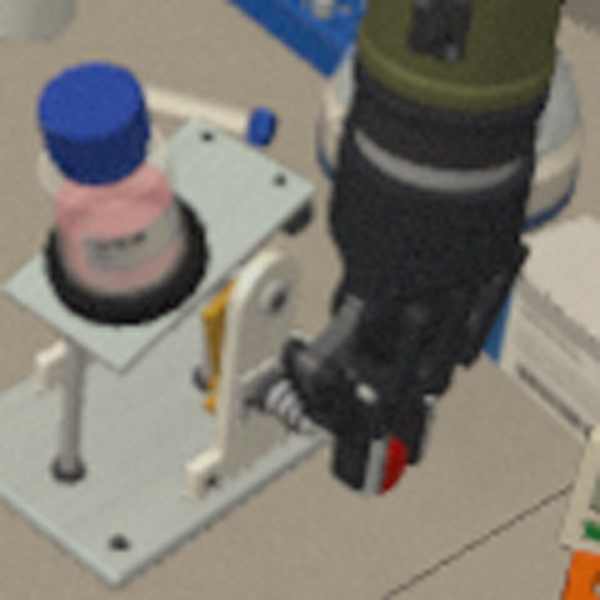

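The platform has sunk onto its slant stop (front post), with the bottle seated in the nest at crop (115,240). The knob is held out at (395,465).

```bash
python3 -c "
from cell import arm
print(arm.close_job())"
```

```text
the job is handed in; nothing more can be done
None
```

The job is handed in: the pink bottle was released upright in the nest, the platform sank to its slant, and the gripper still holds the plunger back against its stop. The judge returned no verdict.

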